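# Sweep the copper heat slugs into the kit lane

### The job

The amplifier kit is short of its three copper heat slugs, which lie loose in the kitting tray. With the fingertips, sweep them one at a time through the narrow gate between the two steel pins, until all three lie flat in single file in the lane behind it, none still sticking out through the gate. Only slide them, never pick one up, and leave the connector adapter, the amplifier module and the blue bin as they are.

Things in the scene. Friction and masses are not known exactly. Their poses are not given: they have to be found in the camera images.
- tray: kitting tray, fixed to the bench. Origin: at bench height under the pen; y points along the lane (out of the pen through the gate), z up. Floor of pen and lane level and continuous, 12 mm above the bench. Pen: black floor, inside x -110 to +110, y -125 to +100 mm, with an aluminium rim. Rim, lips and lane walls all stand 12 mm above the floor
- gate (a point): point midway between the gate's two upright steel pins (8 mm diameter, 13 mm high, 36 mm apart: a 28 mm opening), at floor level, at y 100 mm of the tray; same axes as the tray: y points into the lane. Two straight white lips, 8 mm thick, funnel towards it: centre lines from tray x +-20, y 103 to x +-112, y 33 mm
- lane_end (a point): middle of the inner face of the lane's closed end, at floor level, 78 mm behind the gate. The lane: white floor, 30 mm wide between aluminium walls, open on top, straight behind the gate; three slugs in a row take 72 mm of it. Same axes as the tray
- slug1: copper heat slug, a solid disc 24 mm in diameter and 10 mm thick, about 40 g, lying flat and loose on the tray's black floor; the three are alike. It slides when pushed and stays where the push stops. Origin: centre of its underside; z up
- slug2: copper heat slug, a solid disc 24 mm in diameter and 10 mm thick, about 40 g, lying flat and loose on the tray's black floor; the three are alike. It slides when pushed and stays where the push stops. Origin: centre of its underside; z up
- slug3: copper heat slug, a solid disc 24 mm in diameter and 10 mm thick, about 40 g, lying flat and loose on the tray's black floor; the three are alike. It slides when pushed and stays where the push stops. Origin: centre of its underside; z up
- adapter: silver coaxial adapter standing upright in a rear corner of the pen, loose: 20 mm in diameter at its foot, 36 mm tall, 40 g. Origin: centre of its underside
- module: silver amplifier module lying loose on the bench beside the tray, 110 x 80 x 24 mm, with two red-capped connectors that stand out 15 mm from its -x face. Origin: centre of its underside
- bin: blue open parts bin with red caps in it, loose on the bench behind the pen (on the tray's -y side), 100 x 150 x 60 mm. Origin: centre of its underside
Things that resemble listed ones, but are neither listed nor needed, are in the scene too. Leave any red or yellow look-alike of the slug3 alone.

How it is judged:
By the outcome, as a careful person would: the job done as asked, in the order asked, and still so for the second after the job is handed in, with the robot touching nothing.
It also fails if it takes over 67 s, if anything falls off the work surface, if the arm or the gripper's body presses on something with over 40 N, if the wrist force passes 120 N, or if a joint passes its speed limit or range.

### The arm

A 6-joint arm with a two-finger parallel gripper is mounted at the origin on the work surface. World frame = base frame: x ahead of the robot, y to its left, z up, the work surface at z = 0. Lengths are in mm, angles in rad, forces in N, time in s.
With the tool pointing down it reaches from about 275 to 725 mm from the base axis. Payload 5.6 kg.
Tool frame: the origin (TCP) lies between the finger pads; the fingertips stand 19 mm ahead of it and the grasp point (between the pads) is the TCP; z points along the fingers, y is the direction in which the jaws open and shut (so a half turn about z gives the same grasp; the last joint's range is limited). The gripper opens to 85 mm and grips with 20 to 120 N. Pads are 22 mm wide; open, the fingers measure 114 mm over their backs; the gripper's body (76 mm by 85 mm) begins 54 mm behind the grasp point. The pads swing forward as they close: fully open they stand 13 mm farther back than shut.
Start: joints at [-0.857, 0.255, 0.108, 0, -1.424, -0.285], TCP at [228.697, -500.191, 250.283] pointing down, gripper open.
Joint ranges: [-2.95, 2.95], [-1.21, 1.97], [-1.09, 1.5], [-2.87, 1.71], [-2.94, -0.07], [-3.05, 3.05]. Speed limits (rad/s): [2.57, 2.57, 3.14, 3.14, 3.14, 3.14].

### API

Orientations are given as a unit quaternion [w, x, y, z].
In Python, from cell import observe, camera, camera_model, hand_in, search_frame, masks_of gives the robot as it stands.
- The arm moves only by the shell command python3 -m handwheel 'ROWS'. ROWS is JSON, a list that holds one entry, the list of rows, each a list of 7 numbers: the shift along the tool's x, y, z normalised to -1 to 1, where 1 is 0.4 m, then the turn, a rotation vector about the tool's x, y, z normalised to -1 to 1, where 1 is 90 degrees, then the gripper command: -1 is shut, 1 is fully open, values between are in proportion. In form: [[[x, y, z, wx, wy, wz, gripper], ...]]. A call has 1 to 20 rows; each row is the pose to reach, as a shift and turn from the pose commanded when the call began, along the tool's axes at that moment; what a row does not reach only later rows make up. A row lasts 1/12 s, in which the tool goes at most 41.7 mm and 7.16 degrees, less where a joint would pass 70% of its speed; a pose out of reach is approached as far as the arm can. A call with a number of a shift or a turn outside -1 to 1 is refused whole. A call with a gripper value outside its range is refused whole. The fingers move at their own pace and stop on an object; the grip force is fixed at half the most. Time passes only in rows, so rows that repeat a pose let the fingers close. It gives the time, the measured TCP pose, the force and the opening at its end, in the units of the state.
- observe(): the state, without advancing time (a new reading comes with each control period).
- camera(name): name is "scene" or "side" or "wrist"; returns the picture (384x512x3 uint8, blue, green, red); there is no depth.
- camera_model(name): a dict with "fx", "fy", "cx", "cy" (pixels), "eye" and "orientation" of the camera in the world; the wrist camera has in their place "hand_eye" (4x4, takes a point from camera to tool coordinates, whose origin is the TCP and whose axes are the flange's). Camera axes: x right, y down, z forward; pixel columns grow to the right and rows downward; lengths in mm; the calibration is good to about 2 mm. A picture is of the moment at which its call begins: read the wrist's pose just before it. camera_model takes no time and is no camera call.
- hand_in(): hands the job in, once; it reports no verdict.
Trained networks look in the newest picture that a camera, given by its name, has taken for a name from the list of things; names that differ only in an ending like _2 or _b are one class to them, and where a whole thing is asked for, a point or a joint stands for the part that bears it (a point fixed in the world has none). Each returns a list of dicts, best first, with "confidence" (0 to 1); they miss things now and then, are a little off and sometimes report something else, mostly with a low value. They report only what shows in the picture. A call takes as long as a camera call. They do not tell look-alikes from the thing itself.
- search_frame(label, camera): "extent" ([centre column, centre row, width, height] as shares, 0 to 1, of the picture: columns of its width, rows of its height, round what is visible of it).
- masks_of(label, camera): "region" (384x512 bool, what is visible of it) and "extent" ([centre column, centre row, width, height] as shares, 0 to 1, of the picture: columns of its width, rows of its height, round what is visible of it).
The state is a dict: "time_s": time; "joints": joint angles; "joint_vel": joint speeds; "effort": joint torques, N m; "ee_pos": TCP position; "tcp_rot": TCP orientation; "contact_force": force on the tool from outside, world axes, zero at the start; "ft_torque": the same for the moment, N m; "finger_gap": finger opening in mm.
Only numpy, scipy, OpenCV 4.12 (cv2) and the standard library are available. Lean on these libraries where they do the work, as an engineer would, in place of code of your own. Each camera call takes 0.05 s, during which the arm holds its last target.

## Working session

There is one attempt and no reset: what is moved stays moved. The work goes in short steps, Python scripts to look and compute and a shell command to move; the robot and the scene stay as the last step left them, time stands still between calls to the robot, and variables do not carry over. Pictures are saved under pics/ and viewed, and the job is handed in when it is done.

```bash
mkdir -p pics; ls; python3 - <<'E'
from cell import *
import cv2
print(observe())
for n in ("scene","side","wrist"):
    im=camera(n); cv2.imwrite(f"pics/{n}0.png",im)
    print(n,camera_model(n))
    for l in ("slug1","tray","gate","adapter","module","bin"):
        try: print(l,[(round(d["confidence"],2),[round(v,3) for v in d["extent"]]) for d in search_frame(l,n)])
        except Exception as e: print(l,e)
E
```

```text
pics
{'time_s': 0.0, 'joints': array([-8.57430522e-01,  2.55742346e-01,  1.06970579e-01, -5.20585228e-04,
       -1.42387076e+00, -2.84598419e-01]), 'joint_vel': array([ 1.54565493e-03, -1.92523733e-03, -3.73459607e-05,  7.18920646e-04,
       -4.82786952e-04,  6.21739716e-04]), 'effort': array([ 4.27210216e-04, -3.86624193e+01,  2.37931108e+01,  5.36468536e+00,
       -6.28194131e-03, -2.54277700e-05]), 'ee_pos': array([ 228.53314051, -499.75619171,  249.37776602]), 'tcp_rot': array([-2.15670387e-04, -2.12707706e-01,  9.77115404e-01,  9.33744459e-04]), 'contact_force': array([0.38945126, 0.10691564, 0.25435398]), 'ft_torque': array([ 0.00478089, -0.02809791,  0.04564937]), 'finger_gap': 85.29607725293923}
scene {'fx': 472.969193779985, 'fy': 472.969193779985, 'cx': 254.0898591077171, 'cy': 194.86373204808856, 'eye': array([1206.25921574, -142.65666494,  769.52464751]), 'orientation': array([-0.25559618,  0.71372653,  0.60996743, -0.23066159])}
slug1 [(0.5, [0.344, 0.748, 0.026, 0.033]), (0.49, [0.437, 0.524, 0.021, 0.021]), (0.25, [0.489, 0.523, 0.321, 0.261])]
tray [(0.89, [0.487, 
[... 780 characters left out ...]
99, 0.496, 0.135, 0.129])]
module [(0.9, [0.7, 0.497, 0.132, 0.128])]
bin [(0.94, [0.551, 0.929, 0.22, 0.139])]
wrist {'fx': 290.46049785823254, 'fy': 290.46049785823254, 'cx': 257.49917702026363, 'cy': 191.04189640096655, 'hand_eye': array([[ 5.63512796e-04, -9.57264636e-01, -2.89212896e-01,
         7.32051483e+01],
       [ 9.99999659e-01,  7.14108008e-04, -4.15188053e-04,
         7.27692056e-01],
       [ 6.03974086e-04, -2.89212563e-01,  9.57264712e-01,
        -1.22406354e+02],
       [ 0.00000000e+00,  0.00000000e+00,  0.00000000e+00,
         1.00000000e+00]])}
slug1 []
tray [(0.36, [0.807, 0.991, 0.033, 0.01])]
gate []
adapter []
module []
bin [(0.83, [0.514, 0.841, 0.095, 0.079])]
```

View pics/scene0.png

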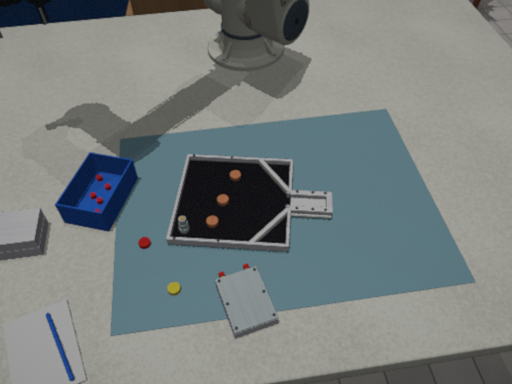

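View pics/side0.png

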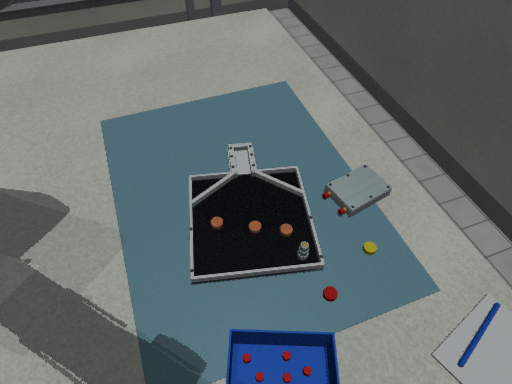

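```bash
python3 - <<'E'
import cv2
a=cv2.imread('pics/scene0.png')[130:270,150:350]; cv2.imwrite('pics/scene0c.png',cv2.resize(a,None,fx=4,fy=4,interpolation=cv2.INTER_CUBIC))
a=cv2.imread('pics/side0.png')[130:310,160:390]; cv2.imwrite('pics/side0c.png',cv2.resize(a,None,fx=3.3,fy=3.3,interpolation=cv2.INTER_CUBIC))
E
```

```text
(no output)
```

View pics/scene0c.png

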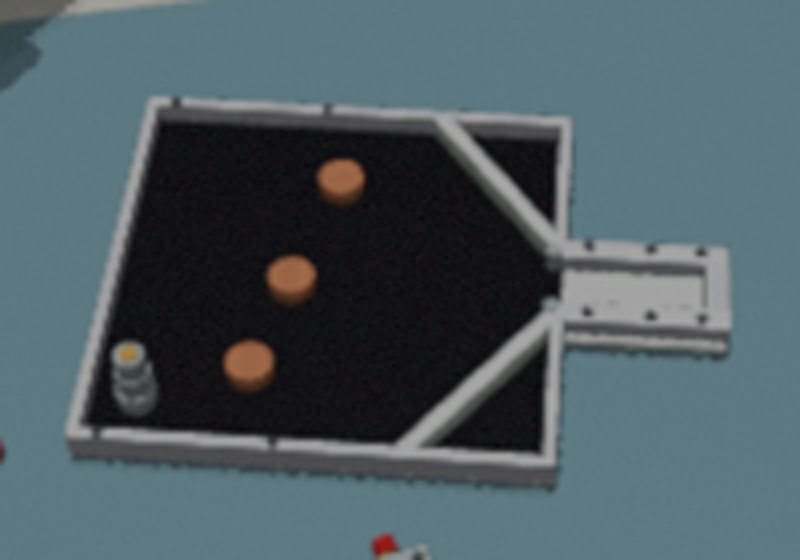

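View pics/side0c.png

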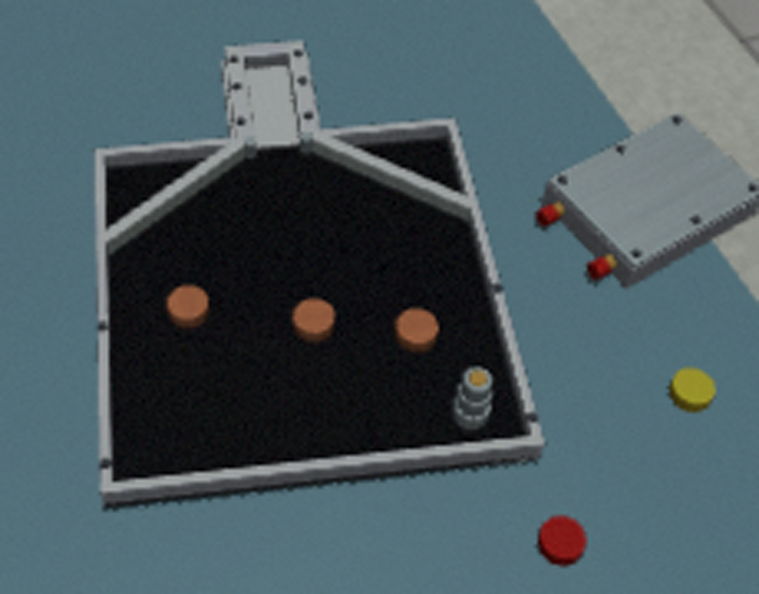

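The pen lies with its lane pointing right in the scene picture. The three copper slugs are in its middle, the adapter is in the rear +x corner, and the red and yellow look-alikes are outside. Next I fit the tray pose and locate the slugs.

```bash
cat > h.py <<'E'
import numpy as np, cv2
from scipy.optimize import least_squares
from scipy.spatial.transform import Rotation as R
from cell import *
def Rq(q): return R.from_quat(np.r_[q[1:],q[0]])
def cam(n):
    m=camera_model(n); return m,Rq(m["orientation"]).as_matrix(),np.array(m["eye"])
def proj(n,P):
    m,r,e=cam(n); c=(np.atleast_2d(P)-e)@r
    return np.c_[m["fx"]*c[:,0]/c[:,2]+m["cx"], m["fy"]*c[:,1]/c[:,2]+m["cy"]]
def ray(n,uv,z):
    m,r,e=cam(n); uv=np.atleast_2d(uv)
    d=np.c_[(uv[:,0]-m["cx"])/m["fx"],(uv[:,1]-m["cy"])/m["fy"],np.ones(len(uv))]@r.T
    return e+d*((z-e[2])/d[:,2])[:,None]
def T2W(t,P):
    P=np.atleast_2d(np.array(P,float)); c,s=np.cos(t[2]),np.sin(t[2])
    return np.c_[t[0]+c*P[:,0]-s*P[:,1],t[1]+s*P[:,0]+c*P[:,1],P[:,2]]
def W2T(t,P):
    P=np.atleast_2d(P); c,s=np.cos(t[2]),np.sin(t[2]); d=P[:,:2]-np.array(t[:2])
    return np.c_[c*d[:,0]+s*d[:,1],-s*d[:,0]+c*d[:,1]]
def slugs(im):
    hsv=cv2.cvtColor(im,cv2.COLOR_BGR2HSV)
    m=cv2.inRange(hsv,(4,90,110),(16,255,255))
    n,l,s,c=cv2.connectedComponentsWithStats(m)
    return [(c[i],s[i]) for i in range(1,n) if s[i][4]>25]
E
cat > fit.py <<'E'
from h import *
TP=np.array([[-110,-125,24],[110,-125,24],[110,100,24],[-110,100,24],[-15,178,24],[15,178,24],[-18,100,25],[18,100,25]],float)
cl={'scene':np.array([[161,113],[85,427],[546,455],[556,128],[706,264],[704,319],[553,252],[549,304]])/4+[150,130],
    'side':np.array([[112,482],[527,438],[447,137],[105,160],[245,56],[291,53],[249,143],[306,136]])/3.3+[160,130]}
def f(t): return np.concatenate([(proj(n,T2W(t,TP))-cl[n]).ravel() for n in cl])
r=least_squares(f,[400,-200,1.5],loss='soft_l1'); 
print(r.x); print(f(r.x).reshape(-1,2).round(1).tolist())
for n in cl:
    f1=lambda t:(proj(n,T2W(t,TP))-cl[n]).ravel()
    q=least_squares(f1,r.x); print(n,q.x)
np.save('tray.npy',r.x); t=r.x
for n in cl:
    im=cv2.imread(f'pics/{n}0.png')
    for c,s in slugs(im):
        print(n,c.round(1),s, ray(n,c,21)[0].round(1), W2T(t,ray(n,c,21))[0].round(1))
    b=cv2.resize(im,None,fx=4,fy=4)
    for p in proj(n,T2W(t,TP)): cv2.circle(b,tuple(int(v) for v in (p+.5)*4),4,(0,255,0),1)
    o=(150,130) if n=='scene' else (170,130)
    cv2.imwrite(f'pics/{n}_ov.png',b[o[1]*4:o[1]*4+600,o[0]*4:o[0]*4+800])
E
python3 fit.py
```

```text
[ 576.26535265  -92.15816226 -452.6299062 ]
[[-1.4, -3.5], [-2.8, -1.7], [-1.7, -1.2], [0.7, -2.0], [-0.8, -1.1], [-0.2, -3.5], [-0.4, -1.7], [-0.2, -1.2], [0.4, -1.2], [2.0, -1.4], [1.1, -4.2], [0.6, -2.4], [0.5, -0.4], [-0.1, -0.5], [1.1, -1.3], [0.9, -0.6]]
scene [ 581.84690445  -91.32540994 -452.62236354]
side [ 573.33312662  -94.91533862 -452.63393186]
scene [129.   10.4] [127   3   5  13  40] [-234.4 -333.7   21. ] [-729.8 -427.7]
scene [235.  173.8] [230 170  11   9  74] [511.5 -92.5  21. ] [-62.8 -15.8]
scene [222.2 198.3] [217 194  12   9  81] [ 575.7 -127.1   21. ] [  7.8 -34.1]
scene [211.7 220. ] [206 216  12   9  88] [ 628.2 -153.7   21. ] [ 65.1 -47.4]
side [216.5 221.3] [211 217  12  10  93] [507.1 -93.3  21. ] [-66.9 -17.6]
side [254.7 225.4] [249 221  12  10  96] [ 571.6 -127.1   21. ] [  3.8 -35. ]
side [286.  228.5] [281 224  12  10  96] [ 623.9 -153.9   21. ] [ 61.  -48.6]
```

View pics/scene_ov.png

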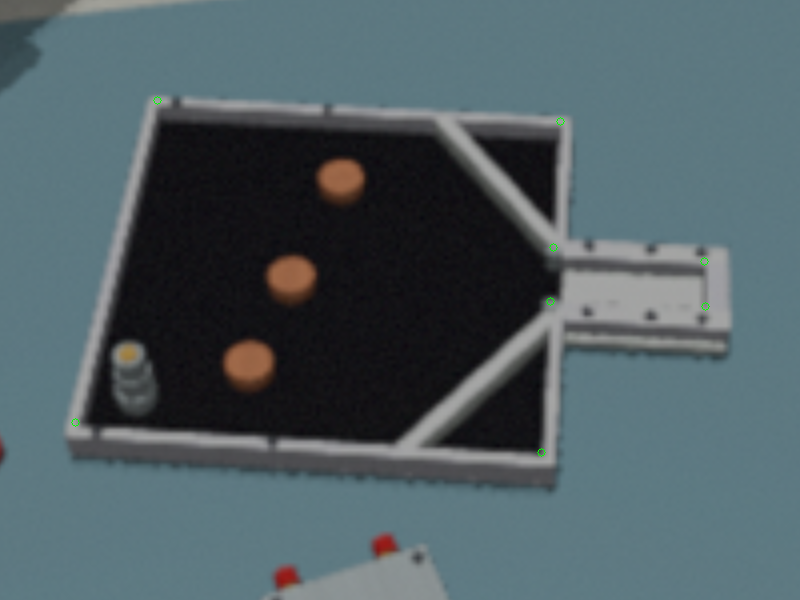

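View pics/side_ov.png

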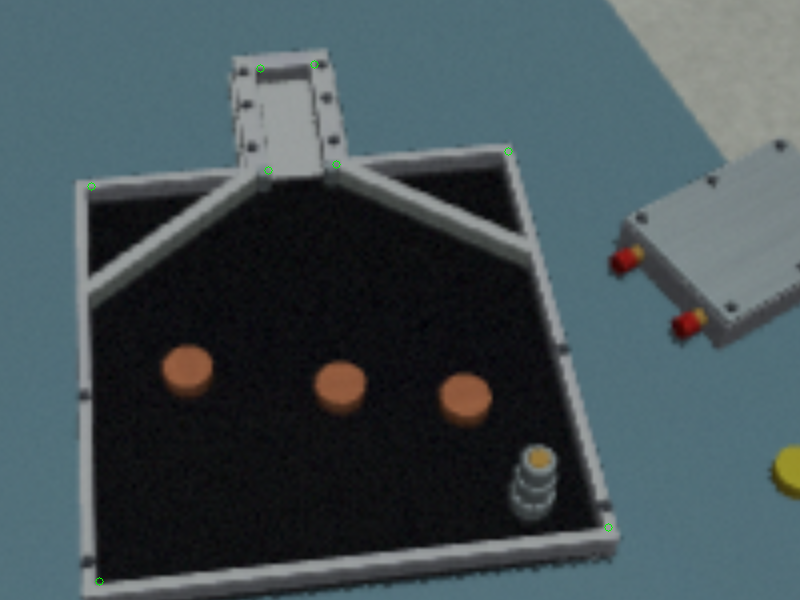

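The residuals are a few px and the two cameras disagree by about 4–5 mm. I'll shut the gripper and bring the wrist camera over the tray, turning the tool so its y lines up with the lane (yaw ≈ -0.24 rad).

```bash
python3 -m handwheel '[[[-1,0.56,0,0,0,0.425,-1],[-1,0.56,0,0,0,0.425,-1],[-1,0.56,0,0,0,0.425,-1],[-1,0.56,0,0,0,0.425,-1],[-1,0.56,0,0,0,0.425,-1],[-1,0.56,0,0,0,0.425,-1],[-1,0.56,0,0,0,0.425,-1],[-1,0.56,0,0,0,0.425,-1],[-1,0.56,0,0,0,0.425,-1],[-1,0.56,0,0,0,0.425,-1],[-1,0.56,0,0,0,0.425,-1],[-1,0.56,0,0,0,0.425,-1],[-1,0.56,0,0,0,0.425,-1],[-1,0.56,0,0,0,0.425,-1]]]'
cat >> h.py <<'E'
def wcam():
    s=observe(); H=np.array(camera_model('wrist')['hand_eye']); r=Rq(s['tcp_rot']).as_matrix()
    return r@H[:3,:3], np.array(s['ee_pos'])+r@H[:3,3]
_cam=cam
WC=None
def cam(n):
    if n!='wrist': return _cam(n)
    return camera_model('wrist'),WC[0],WC[1]
def setw(w):
    global WC; WC=w
E
python3 - <<'E'
import h; from h import *
w=wcam(); im=camera('wrist'); cv2.imwrite('pics/w1.png',im); np.savez('w1.npz',r=w[0],e=w[1]); setw(w)
print(observe()['ee_pos'],observe()['tcp_rot'],observe()['finger_gap'],observe()['time_s'])
print([ (c.round(1).tolist(),ray('wrist',c,22)[0].round(1)) for c,s in slugs(im)])
cv2.imwrite('pics/w1b.png',cv2.resize(im,(800,600),interpolation=cv2.INTER_CUBIC))
E
```

```text
time_s: 2.22
ee_pos: [500.0, -128.8, 249.9]
tcp_rot: [-0.0, 0.118, 0.993, -0.0]
contact_force: [-1.0, -0.1, 0.4]
finger_gap: 0.2
[ 499.45313593 -129.76986044  250.11820492] [-2.41808422e-04  1.18443730e-01  9.92960731e-01 -1.01977262e-04] -0.09482893588076254 2.2667
[([287.2, 165.8], array([508.3, -92.6,  22. ])), ([271.8, 219.0], array([ 572.5, -126.4,   22. ]))]
```

View pics/w1b.png

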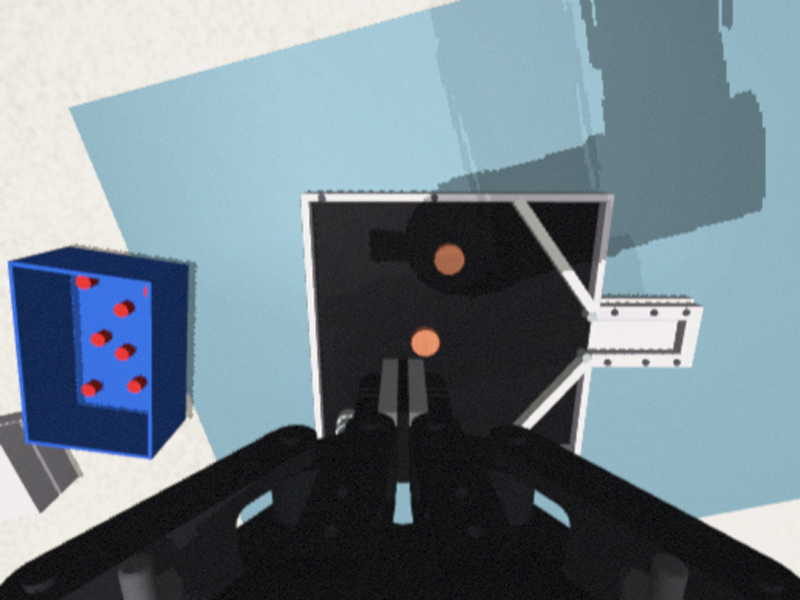

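```bash
python3 - <<'E'
import cv2
a=cv2.imread('pics/w1.png')[115:245,315:455]; cv2.imwrite('pics/w1g.png',cv2.resize(a,None,fx=4.5,fy=4.5,interpolation=cv2.INTER_CUBIC))
E
```

```text
(no output)
```

View pics/w1g.png

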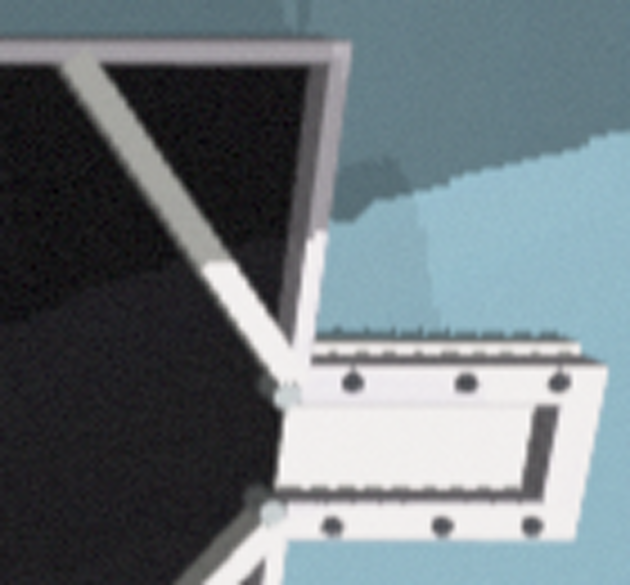

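```bash
cat > fit2.py <<'E'
from h import *
import h
d=np.load('w1.npz'); setw((d['r'],d['e']))
P=np.array([[-110,100,24],[-18,100,25],[18,100,25],[-15,178,24],[15,178,24],[-110,-125,24]],float)
U=np.array([[328,66],[288,396],[272,513],[558,405],[541,503]])/4.5+[315,115]-.4
U=np.vstack([U,[201.3,130.3]])
TP=np.array([[-110,-125,24],[110,-125,24],[110,100,24],[-110,100,24],[-15,178,24],[15,178,24],[-18,100,25],[18,100,25]],float)
cl={'scene':np.array([[161,113],[85,427],[546,455],[556,128],[706,264],[704,319],[553,252],[549,304]])/4+[150,130]-.4,
    'side':np.array([[112,482],[527,438],[447,137],[105,160],[245,56],[291,53],[249,143],[306,136]])/3.3+[160,130]-.4}
f=lambda t:(proj('wrist',T2W(t,P))-U).ravel()
q=least_squares(f,[575,-92,-.24]);print(q.x,f(q.x).reshape(-1,2).round(1).tolist())
# joint with camera offsets (eye shifts)
def g(v):
    t=v[:3]; r=[]
    r.append(f3:=(proj('wrist',T2W(t,P)-v[3:6])-U).ravel())
    for i,n in enumerate(cl): r.append((proj(n,T2W(t,TP)-v[6+3*i:9+3*i])-cl[n]).ravel())
    r.append(v[3:]/2*1.0)
    return np.concatenate(r)
j=least_squares(g,np.r_[575,-92,-.24,np.zeros(9)],loss='soft_l1');print(j.x.round(3)); print(g(j.x).round(1)[:44].reshape(-1,2).tolist())
t=j.x[:3]; np.save('tray.npy',t); np.save('off.npy',j.x[3:].reshape(3,3))
for i,n in enumerate(('wrist','scene','side')):
    im=cv2.imread('pics/w1.png' if n=='wrist' else f'pics/{n}0.png')
    for c,s in slugs(im):
        w=ray(n,c,22-j.x[5+3*i])[0]+j.x[3+3*i:6+3*i]
        print(n,w.round(1),W2T(t,w)[0].round(1))
E
python3 fit2.py
```

```text
[ 5.76216268e+02 -9.09166903e+01 -2.34916465e-01] [[0.8, -0.2], [0.6, 0.7], [0.8, 0.8], [1.4, 0.6], [1.0, 0.6], [-4.2, -1.2]]
[ 5.76257e+02 -9.10730e+01 -2.36000e-01 -9.24000e-01 -1.09200e+00
  4.23400e+00 -6.18000e-01  1.99000e-01  3.77000e+00  2.04400e+00
  8.22000e-01  1.63500e+00]
[[0.3, 0.2], [0.1, 0.2], [0.3, 0.1], [0.2, 0.2], [-0.2, -0.0], [-2.4, -1.0], [-0.6, -1.6], [-1.4, 0.2], [-0.6, 0.4], [1.3, -0.4], [-0.2, 0.4], [0.5, -2.1], [0.4, -0.1], [0.7, 0.4], [0.0, 0.1], [1.3, -0.6], [0.2, -3.3], [-0.1, -1.1], [-0.3, 0.7], [-0.9, 0.5], [0.3, -0.2], [0.1, 0.5]]
wrist [508.3 -93.5  22. ] [-65.5 -18.3]
wrist [ 573.3 -127.7   22. ] [  5.7 -36.3]
scene [-240.4 -334.2   22. ] [-737.  -427.6]
scene [508.3 -92.1  22. ] [-65.8 -16.9]
scene [ 572.8 -126.9   22. ] [  5.  -35.6]
scene [ 625.4 -153.5   22. ] [ 62.4 -49.2]
side [509.3 -92.   22. ] [-64.9 -16.6]
side [ 573.8 -125.9   22. ] [  5.8 -34.4]
side [ 626.2 -152.7   22. ] [ 63.  -48.3]
```

Combining all cameras puts the tray at (576.3, -91.0) with yaw -0.236. The slugs in the tray frame are A(-65,-17), B(5.5,-35.5) and C(62.7,-49). I start with B: go behind it and lower the shut fingertips to just above the floor.

```bash
python3 -m handwheel '[[[-0.178,-0.045,0.1,0,0,0,-1],[-0.178,-0.045,0.2,0,0,0,-1],[-0.178,-0.045,0.3,0,0,0,-1],[-0.178,-0.045,0.4,0,0,0,-1],[-0.178,-0.045,0.48,0,0,0,-1],[-0.178,-0.045,0.53,0,0,0,-1],[-0.178,-0.045,0.53,0,0,0,-1]]]'
cat > look.py <<'E'
import sys; from h import *
tag=sys.argv[1]; t=np.load('tray.npy'); off=np.load('off.npy')
for n in sys.argv[2:]:
    if n=='wrist': setw(wcam())
    im=camera(n); cv2.imwrite(f'pics/{tag}_{n}.png',im); o=off[['wrist','scene','side'].index(n)]
    for c,s in slugs(im):
        w=ray(n,c,22-o[2])[0]+o; q=W2T(t,w)[0]
        if abs(q[0])<130: print(n,'slug',q.round(1),'area',s[4])
    x,y,w_,h_=dict(scene=(160,140,190,120),side=(180,130,150,160),wrist=(150,90,300,200))[n]
    cv2.imwrite(f'pics/{tag}_{n}c.png',cv2.resize(im[y:y+h_,x:x+w_],None,fx=600/h_ if 600/h_*w_<800 else 800/w_,fy=600/h_ if 600/h_*w_<800 else 800/w_,interpolation=cv2.INTER_CUBIC))
s=observe(); print('tcp tray',W2T(t,np.array(s['ee_pos'])[None])[0].round(1),s['ee_pos'][2].round(1),'F',s['contact_force'].round(1),'t',s['time_s'])
E
python3 look.py a scene side
```

```text
time_s: 2.85
ee_pos: [561.8, -165.8, 34.0]
tcp_rot: [-0.003, 0.12, 0.993, -0.0]
contact_force: [0.5, 0.5, -0.0]
finger_gap: 0.1
scene slug [-66.4 -17.1] area 70
scene slug [ 62.5 -49.1] area 89
side slug [-65.5 -17. ] area 91
side slug [ 63.  -48.4] area 97
tcp tray [  4.9 -75.7] 37.8 F [0.6 0.3 0.5] t 2.95
```

View pics/a_scenec.png

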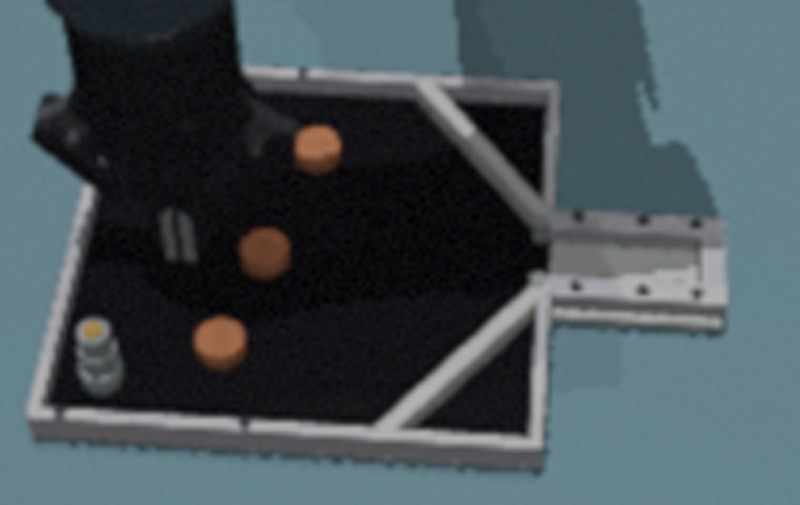

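View pics/a_sidec.png

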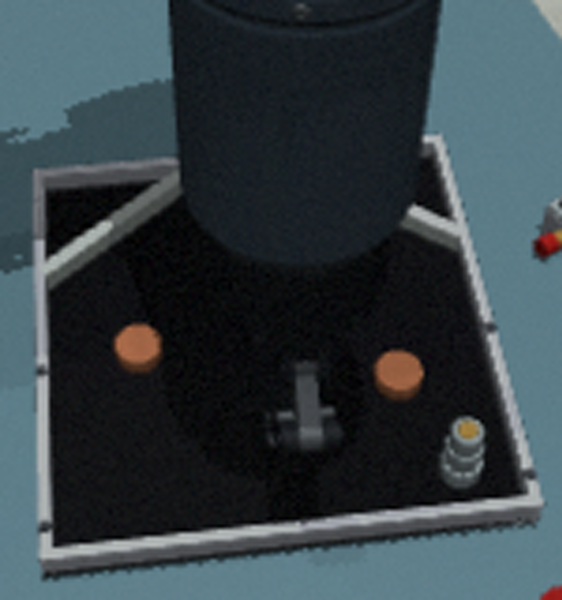

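The fingers are behind slug B and clear of everything; the pads look about 18 mm thick along the lane. I lower 4 mm and push B forward with a slight drift to the centreline.

```bash
python3 -m handwheel '[[[0,0.01,0.01,0,0,0,-1],[0.001,0.03,0.01,0,0,0,-1],[0.003,0.05,0.01,0,0,0,-1],[0.004,0.08,0.01,0,0,0,-1],[0.006,0.11,0.01,0,0,0,-1],[0.007,0.14,0.01,0,0,0,-1],[0.009,0.17,0.01,0,0,0,-1],[0.01,0.2,0.01,0,0,0,-1],[0.012,0.23,0.01,0,0,0,-1],[0.013,0.26,0.01,0,0,0,-1],[0.015,0.29,0.01,0,0,0,-1],[0.016,0.31,0.01,0,0,0,-1],[0.016,0.31,0.01,0,0,0,-1]]]'
python3 look.py b scene wrist
```

```text
time_s: 4.03
ee_pos: [588.0, -40.6, 34.5]
tcp_rot: [0.0, 0.118, 0.993, 0.0]
contact_force: [0.1, 1.0, 4.5]
finger_gap: 0.1
scene slug [-62.  -22.9] area 27
scene slug [ 62.6 -49.3] area 95
wrist slug [-65.9 -19.6] area 2166
wrist slug [ 1.3 73.2] area 949
tcp tray [-0.3 50.8] 34.6 F [-1.   1.6  5.5] t 4.1333
```

View pics/b_scenec.png

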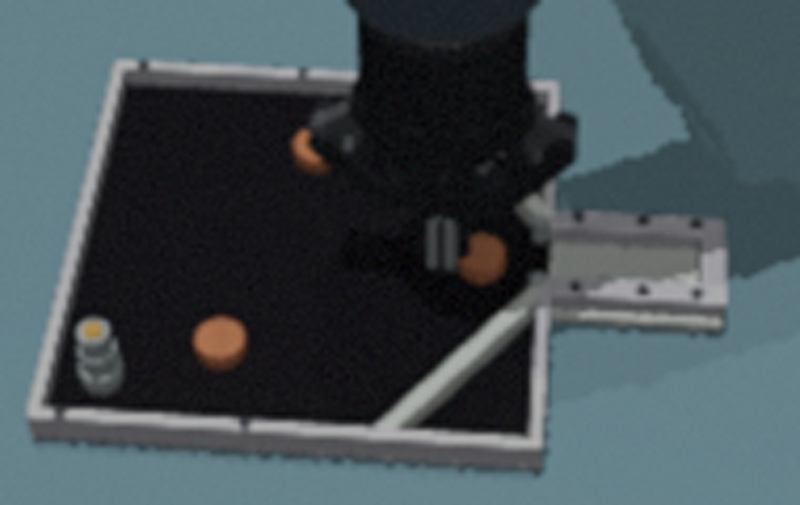

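View pics/b_wristc.png

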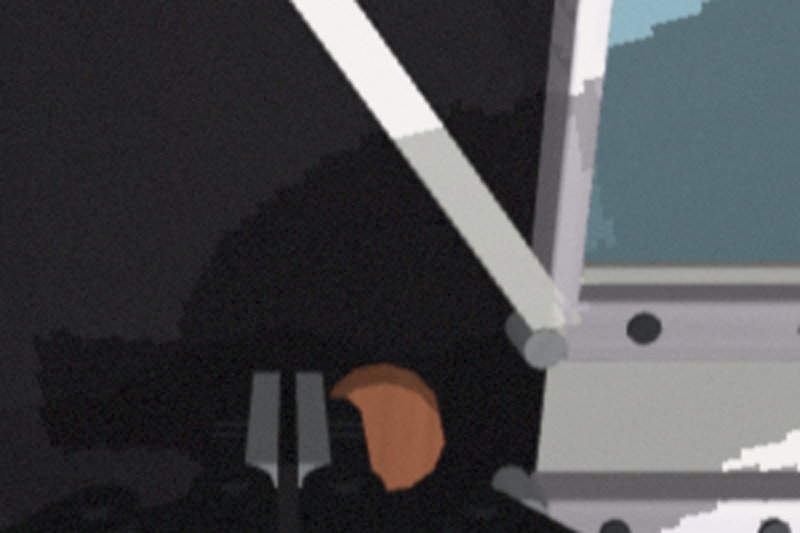

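B is in front of the finger and centred on the gate, with about 5 N vertical force from the fingertips grazing the floor. I raise 2 mm and push on through.

```bash
python3 -m handwheel '[[[0,0,-0.005,0,0,0,-1],[0,0.02,-0.005,0,0,0,-1],[0,0.04,-0.005,0,0,0,-1],[0,0.06,-0.005,0,0,0,-1],[0,0.08,-0.005,0,0,0,-1],[0,0.1,-0.005,0,0,0,-1],[0,0.12,-0.005,0,0,0,-1],[0,0.12,-0.005,0,0,0,-1]]]'
python3 look.py c scene wrist
```

```text
time_s: 4.8
ee_pos: [599.2, 5.9, 36.1]
tcp_rot: [0.0, 0.118, 0.993, 0.0]
contact_force: [0.4, 1.0, 0.0]
finger_gap: 0.3
scene slug [-65.3 -17.3] area 79
scene slug [ 62.6 -49.3] area 95
wrist slug [-65.  -17.1] area 1358
wrist slug [  1.2 121.4] area 989
wrist slug [ 65.1 -50. ] area 734
tcp tray [-0.6 98.4] 36.1 F [-0.1 -0.4  0.5] t 4.9
```

View pics/c_scenec.png

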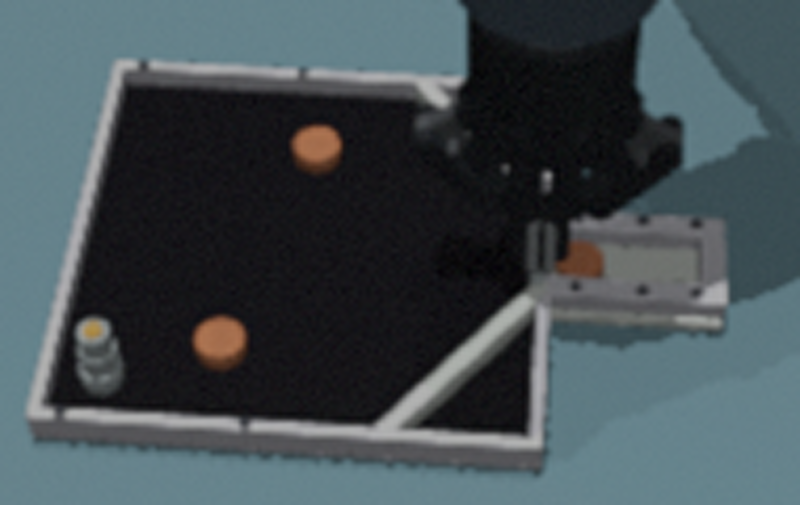

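View pics/c_wristc.png

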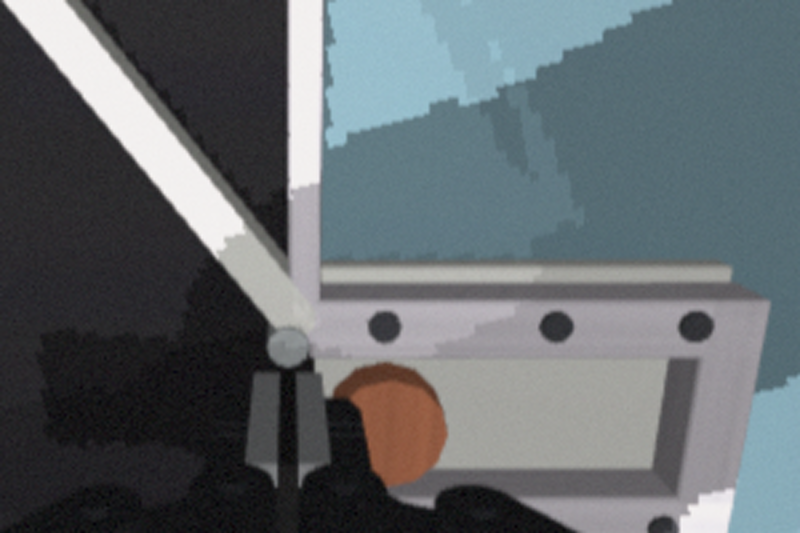

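B is inside the lane at y≈121 and the finger went through the gate without contact. Next I retreat, lift, and drop on the outer side of A at tray x≈-95.

```bash
python3 -m handwheel '[[[0,-0.06,0,0,0,0,-1],[0.02,-0.1,-0.05,0,0,0,-1],[0.08,-0.16,-0.1,0,0,0,-1],[0.15,-0.22,-0.1,0,0,0,-1],[0.235,-0.288,-0.1,0,0,0,-1],[0.235,-0.288,-0.08,0,0,0,-1],[0.235,-0.288,-0.03,0,0,0,-1],[0.235,-0.288,0,0,0,0,-1],[0.235,-0.288,0,0,0,0,-1]]]'
python3 look.py d scene side
```

```text
time_s: 5.65
ee_pos: [478.0, -85.9, 34.3]
tcp_rot: [-0.002, 0.12, 0.993, -0.0]
contact_force: [-0.2, -0.5, -0.9]
finger_gap: -0.2
scene slug [-60.5 -19.5] area 34
scene slug [  1.3 119.6] area 76
scene slug [ 62.5 -49.3] area 94
side slug [  2.1 120.5] area 66
side slug [-59.9 -20.2] area 37
side slug [ 63.  -48.3] area 103
tcp tray [-94.8 -17.4] 36.4 F [ 0.5 -0.5  0.3] t 5.75
```

View pics/d_sidec.png

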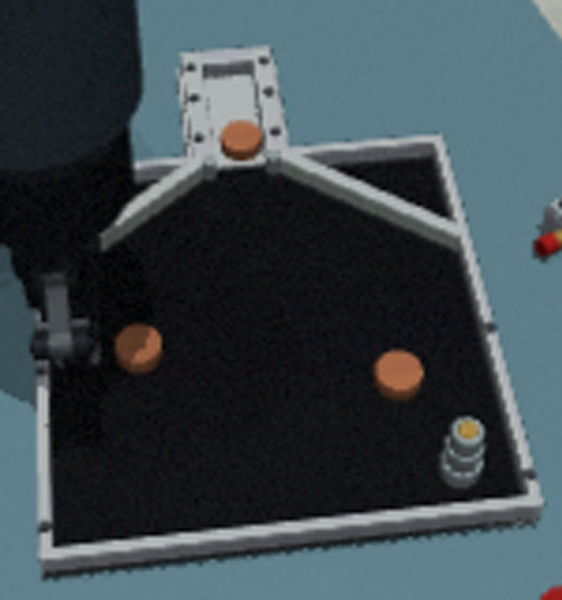

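View pics/d_scenec.png

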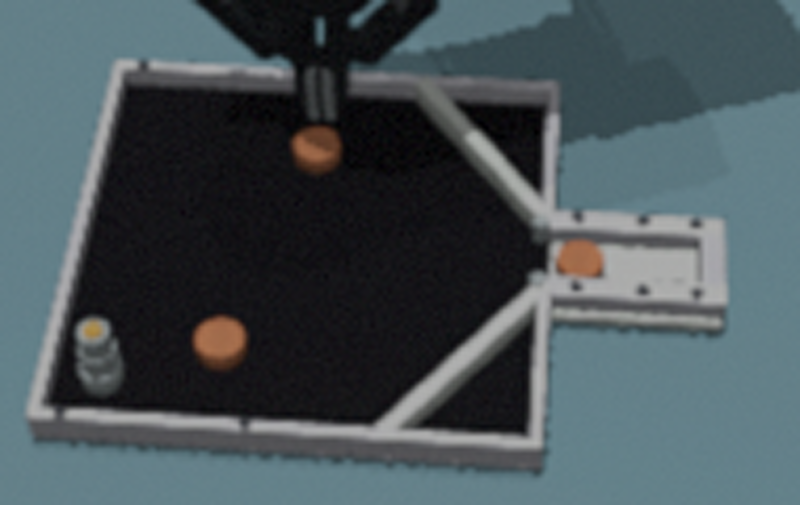

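The finger is beside A, whose position is unchanged, and B lies in the lane at (1.5,120). I push A sideways to the centreline.

```bash
python3 -m handwheel '[[[-0.02,0,0,0,0,0,-1],[-0.045,0,0,0,0,0,-1],[-0.07,0,0,0,0,0,-1],[-0.095,0,0,0,0,0,-1],[-0.12,0,0,0,0,0,-1],[-0.145,0,0,0,0,0,-1],[-0.165,0,0,0,0,0,-1],[-0.178,0,0,0,0,0,-1],[-0.178,0,0,0,0,0,-1]]]'
python3 look.py e scene side
```

```text
time_s: 6.5
ee_pos: [550.8, -102.6, 36.6]
tcp_rot: [0.001, 0.119, 0.993, -0.0]
contact_force: [0.5, 0.1, -0.1]
finger_gap: 0.5
scene slug [  1.1 119.8] area 74
scene slug [ 62.5 -49.1] area 89
side slug [ 63.1 -48.4] area 98
tcp tray [-23.5 -17.3] 36.4 F [-0.6 -0.9 -0.6] t 6.6
```

View pics/e_scenec.png

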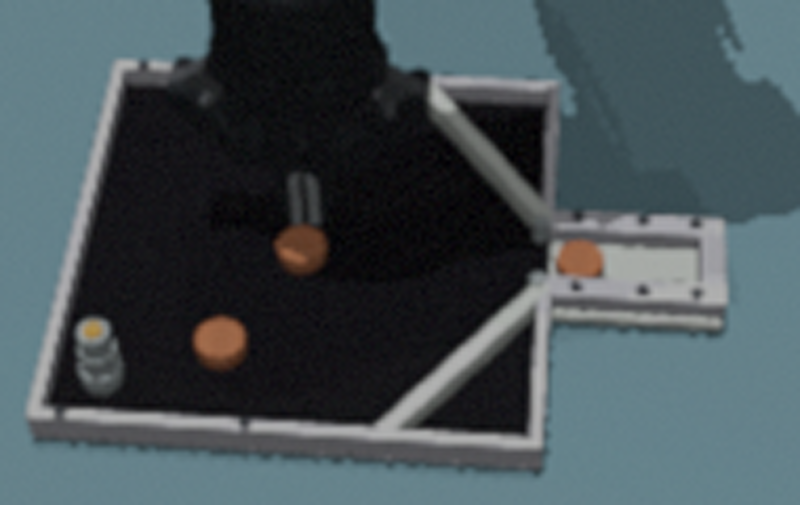

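```bash
python3 -m handwheel '[[[0.02,-0.01,0,0,0,0,-1],[0.02,-0.04,-0.05,0,0,0,-1],[0.02,-0.09,-0.09,0,0,0,-1],[-0.03,-0.095,-0.09,0,0,0,-1],[-0.059,-0.095,-0.07,0,0,0,-1],[-0.059,-0.095,-0.02,0,0,0,-1],[-0.059,-0.095,0,0,0,0,-1],[-0.059,-0.095,0,0,0,0,-1]]]'
python3 look.py f scene wrist
python3 - <<'E'
from h import *
t=np.load('tray.npy');off=np.load('off.npy')
im=cv2.imread('pics/f_scene.png');m=cv2.inRange(cv2.cvtColor(im,cv2.COLOR_BGR2HSV),(3,80,60),(18,255,255))
n,l,s,c=cv2.connectedComponentsWithStats(m);o=off[1]
for i in range(1,n):
    if s[i][4]>25: print(s[i],W2T(t,ray('scene',c[i],20-o[2])+o).round(1))
E
```

```text
time_s: 7.27
ee_pos: [560.5, -144.7, 34.0]
tcp_rot: [-0.003, 0.119, 0.993, 0.0]
contact_force: [-0.3, -0.9, -0.6]
finger_gap: -0.1
scene slug [  4.6 120.5] area 46
scene slug [ 62.5 -49.1] area 89
wrist slug [  1.7 -17.7] area 1322
tcp tray [ -0.8 -55.5] 36.5 F [-0.2 -0.   0.2] t 7.3667
[126   0  10  16  87] [[-748.6 -429.3]]
[133   0  26  14 209] [[-772.  -378.5]]
[226 193  12  12 108] [[  2.1 -17.2]]
[292 197  12   9  78] [[  0.  119.8]]
[206 215  13  13 129] [[ 62.7 -49.1]]
```

View pics/f_scenec.png

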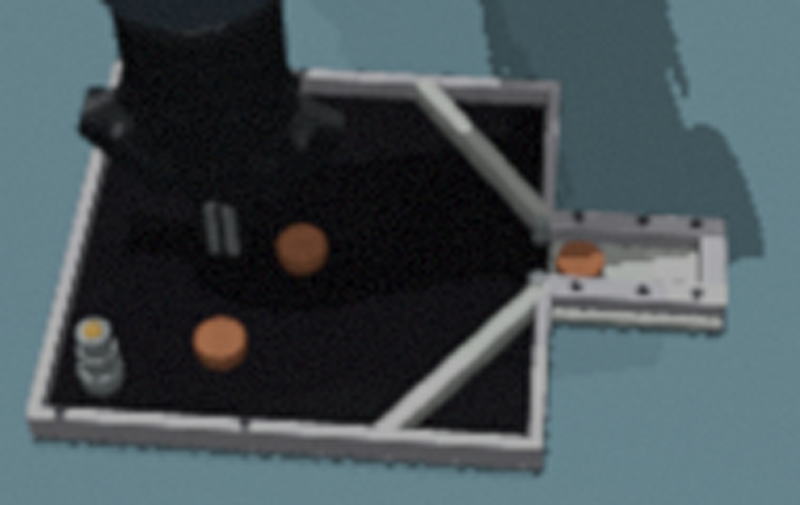

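View pics/f_wristc.png

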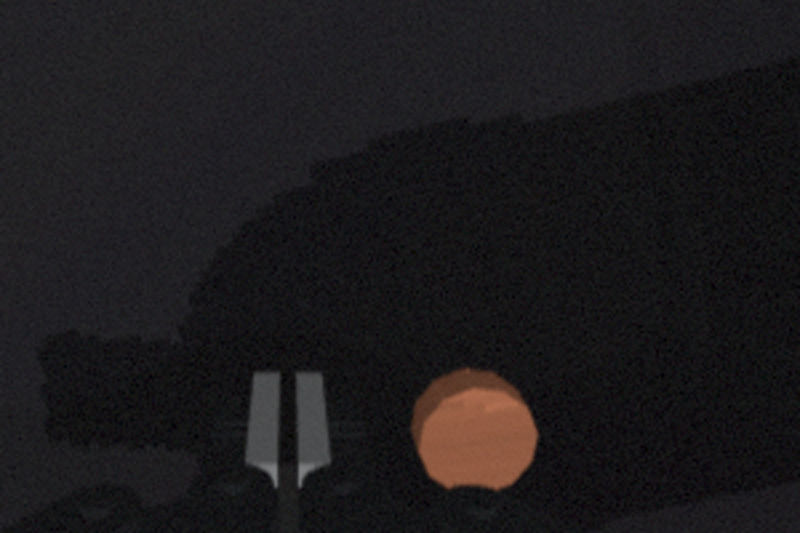

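A is centred at (1,-17) and the finger is behind it. I push it through the gate, which also nudges B deeper.

```bash
python3 -m handwheel '[[[0,0.03,0,0,0,0,-1],[0,0.055,0,0,0,0,-1],[0,0.08,0,0,0,0,-1],[0.001,0.11,0,0,0,0,-1],[0.001,0.14,0,0,0,0,-1],[0.001,0.17,0,0,0,0,-1],[0.001,0.2,0,0,0,0,-1],[0.001,0.23,0,0,0,0,-1],[0.001,0.255,0,0,0,0,-1],[0.001,0.28,0,0,0,0,-1],[0.001,0.3,0,0,0,0,-1],[0.001,0.32,0,0,0,0,-1],[0.001,0.34,0,0,0,0,-1],[0.001,0.36,0,0,0,0,-1],[0.001,0.375,0,0,0,0,-1],[0.001,0.384,0,0,0,0,-1],[0.001,0.384,0,0,0,0,-1]]]'
python3 look.py g scene wrist
```

```text
time_s: 8.78
ee_pos: [599.4, 5.2, 36.2]
tcp_rot: [0.0, 0.119, 0.993, 0.0]
contact_force: [-0.8, -0.1, -0.6]
finger_gap: 0.0
scene slug [ 62.7 -49.4] area 96
wrist slug [  0.9 120.6] area 987
wrist slug [  2.1 142.4] area 1361
wrist slug [ 65.  -50.2] area 764
tcp tray [-0.1 98.3] 36.2 F [0.5 0.3 0.2] t 8.8833
```

View pics/g_scenec.png

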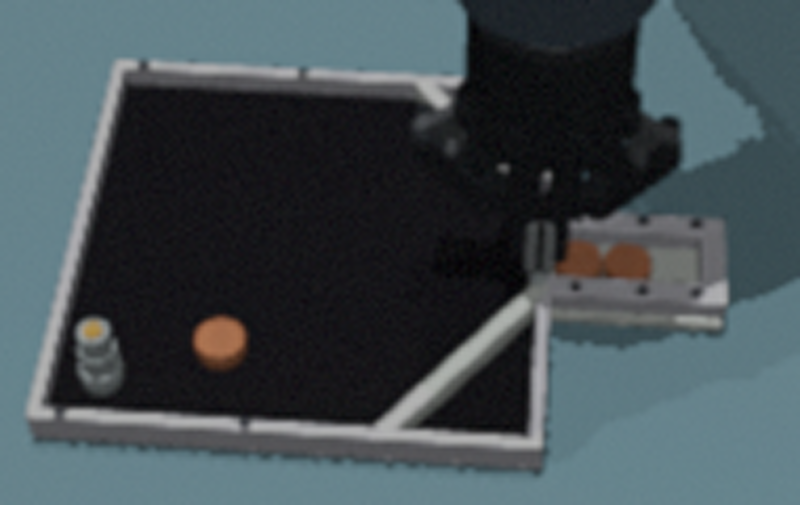

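View pics/g_wristc.png

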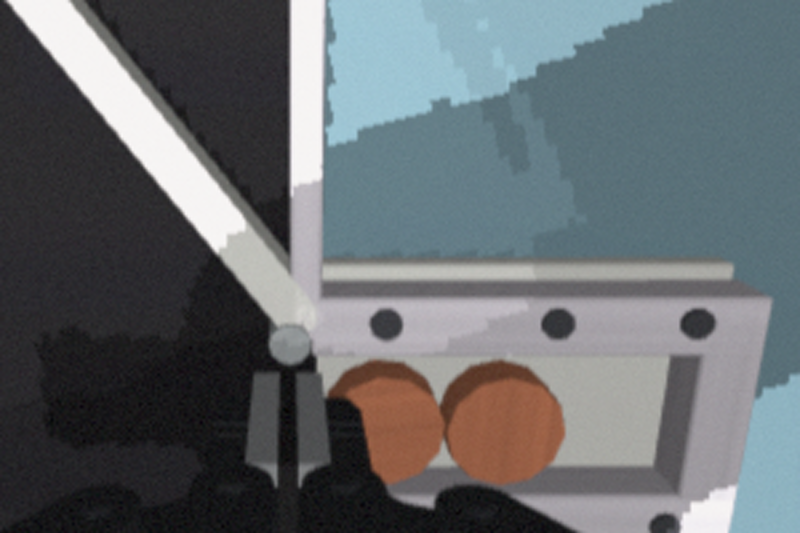

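Both are in the lane at y≈120 and 143. Now I go round to C's outer side, staying clear of the adapter.

```bash
python3 -m handwheel '[[[0,-0.06,0,0,0,0,-1],[-0.02,-0.1,-0.05,0,0,0,-1],[-0.08,-0.16,-0.1,0,0,0,-1],[-0.15,-0.22,-0.1,0,0,0,-1],[-0.2,-0.28,-0.1,0,0,0,-1],[-0.234,-0.364,-0.1,0,0,0,-1],[-0.234,-0.364,-0.1,0,0,0,-1],[-0.234,-0.364,-0.05,0,0,0,-1],[-0.234,-0.364,-0.01,0,0,0,-1],[-0.234,-0.364,0,0,0,0,-1],[-0.234,-0.364,0,0,0,0,-1]]]'
python3 look.py i scene side
```

```text
time_s: 9.8
ee_pos: [654.4, -159.4, 34.6]
tcp_rot: [-0.002, 0.119, 0.993, -0.0]
contact_force: [0.3, 0.5, -0.1]
finger_gap: 0.3
scene slug [-1.000e-01  1.236e+02] area 26
scene slug [  1.4 142.8] area 63
side slug [ 62.9 -53.6] area 29
tcp tray [ 93.6 -47.7] 37.1 F [ 0.4 -0.3  0.7] t 9.9
```

View pics/i_sidec.png

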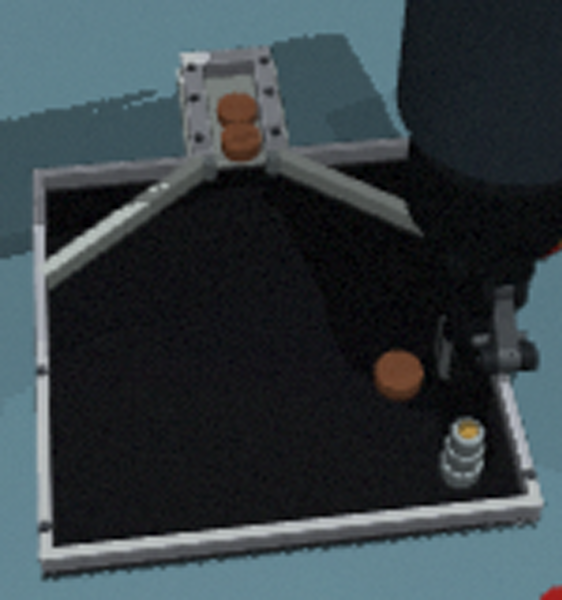

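View pics/i_scenec.png

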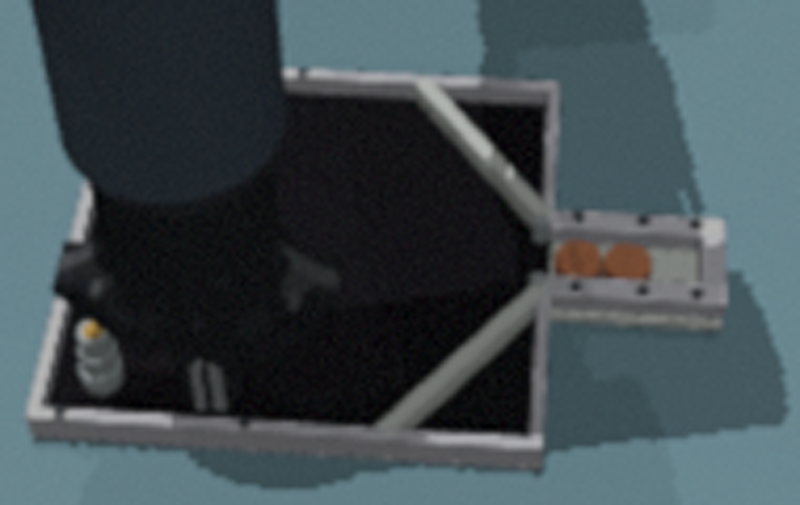

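The finger is between C and the rim, with the adapter untouched. I push C sideways to the centreline.

```bash
python3 -m handwheel '[[[0.02,0,0,0,0,0,-1],[0.045,0,0,0,0,0,-1],[0.07,0,0,0,0,0,-1],[0.095,0,0,0,0,0,-1],[0.12,0,0,0,0,0,-1],[0.145,0,0,0,0,0,-1],[0.163,0,0,0,0,0,-1],[0.174,0,0,0,0,0,-1],[0.174,0,0,0,0,0,-1]]]'
python3 look.py j scene wrist
```

```text
time_s: 10.65
ee_pos: [588.1, -142.5, 37.4]
tcp_rot: [0.001, 0.119, 0.993, 0.0]
contact_force: [0.2, -0.2, -0.0]
finger_gap: 0.1
wrist slug [ -0.7 -49.8] area 1734
tcp tray [ 24.1 -47.3] 36.8 F [ 0.8 -0.  -0. ] t 10.75
```

View pics/j_wristc.png

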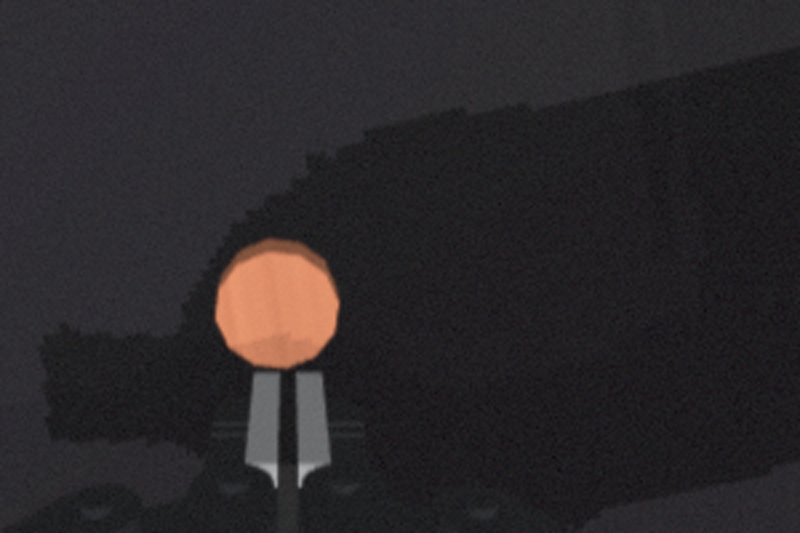

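```bash
python3 -m handwheel '[[[-0.02,-0.01,0,0,0,0,-1],[-0.02,-0.04,-0.05,0,0,0,-1],[-0.02,-0.09,-0.09,0,0,0,-1],[0.03,-0.097,-0.09,0,0,0,-1],[0.06,-0.097,-0.07,0,0,0,-1],[0.06,-0.097,-0.02,0,0,0,-1],[0.06,-0.097,0,0,0,0,-1],[0.06,-0.097,0,0,0,0,-1]]]'
python3 look.py k scene wrist
```

```text
time_s: 11.42
ee_pos: [554.6, -174.9, 34.0]
tcp_rot: [-0.002, 0.119, 0.993, -0.0]
contact_force: [-0.6, -0.1, -0.1]
finger_gap: 0.4
scene slug [  3.2 134.7] area 111
wrist slug [ -0.9 -49.7] area 1650
tcp tray [  0.3 -86.4] 36.2 F [ 0.9  0.3 -0. ] t 11.5167
```

View pics/k_scenec.png

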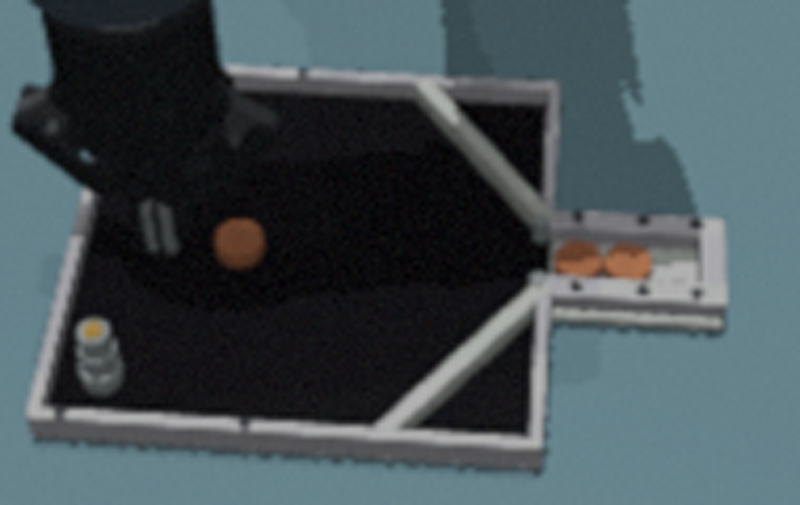

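View pics/k_wristc.png

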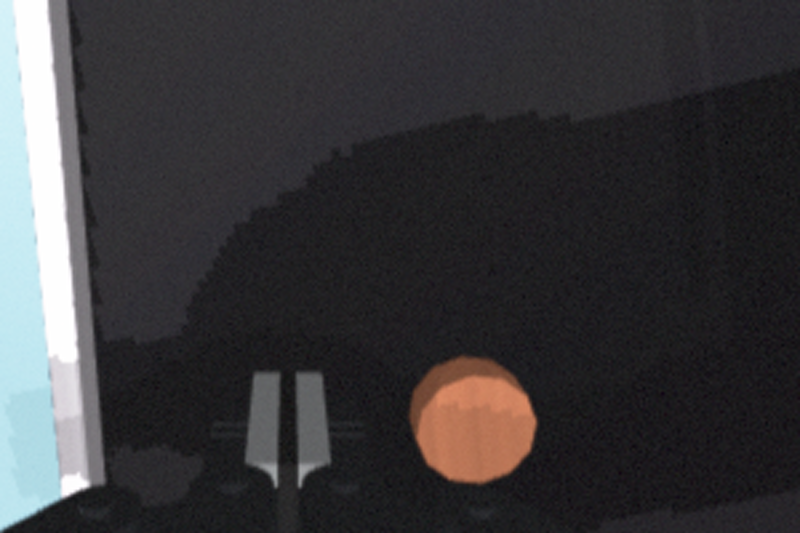

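C is at (-0.5,-50) and the finger is behind it. I push it to just before the gate, then through.

```bash
python3 -m handwheel '[[[0,0.03,0,0,0,0,-1],[0,0.055,0,0,0,0,-1],[0,0.08,0,0,0,0,-1],[0,0.11,0,0,0,0,-1],[-0.001,0.14,0,0,0,0,-1],[-0.001,0.17,0,0,0,0,-1],[-0.001,0.2,0,0,0,0,-1],[-0.001,0.23,0,0,0,0,-1],[-0.001,0.26,0,0,0,0,-1],[-0.001,0.29,0,0,0,0,-1],[-0.001,0.315,0,0,0,0,-1],[-0.001,0.34,0,0,0,0,-1],[-0.001,0.36,0,0,0,0,-1],[-0.001,0.375,0,0,0,0,-1],[-0.001,0.39,0,0,0,0,-1],[-0.001,0.405,0,0,0,0,-1],[-0.001,0.415,0,0,0,0,-1],[-0.001,0.415,0,0,0,0,-1]]]'
python3 look.py l scene wrist
```

```text
time_s: 13.02
ee_pos: [595.4, -12.9, 36.2]
tcp_rot: [-0.0, 0.119, 0.993, 0.0]
contact_force: [0.4, -0.7, -0.6]
finger_gap: 0.6
wrist slug [ -0.6 101.6] area 1044
wrist slug [  2.1 135.8] area 2713
tcp tray [ 0.3 79.9] 36.2 F [ 0.8 -0.1  0.5] t 13.1167
```

View pics/l_wristc.png

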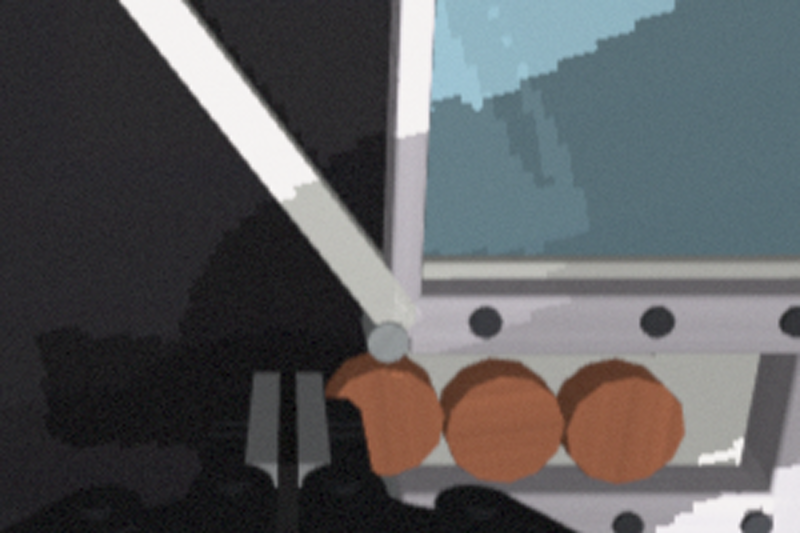

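C is in the gate opening, touching the chain. A final slow push of about 15 mm, stopping short of jamming on the lane end.

```bash
python3 -m handwheel '[[[0,0.01,0,0,0,0,-1],[0,0.018,0,0,0,0,-1],[0,0.024,0,0,0,0,-1],[0,0.03,0,0,0,0,-1],[0,0.034,0,0,0,0,-1],[0,0.037,0,0,0,0,-1],[0,0.037,0,0,0,0,-1]]]'
python3 look.py m wrist
```

```text
time_s: 13.7
ee_pos: [598.8, 1.1, 36.3]
tcp_rot: [0.0, 0.119, 0.993, 0.0]
contact_force: [-1.0, -0.7, 0.3]
finger_gap: 0.1
wrist slug [ -0.6 116. ] area 1012
wrist slug [  2.2 137.8] area 1374
wrist slug [  2.7 162.2] area 1358
tcp tray [ 0.4 94.8] 36.3 F [ 0.2 -0.6 -0.2] t 13.75
```

View pics/m_wristc.png

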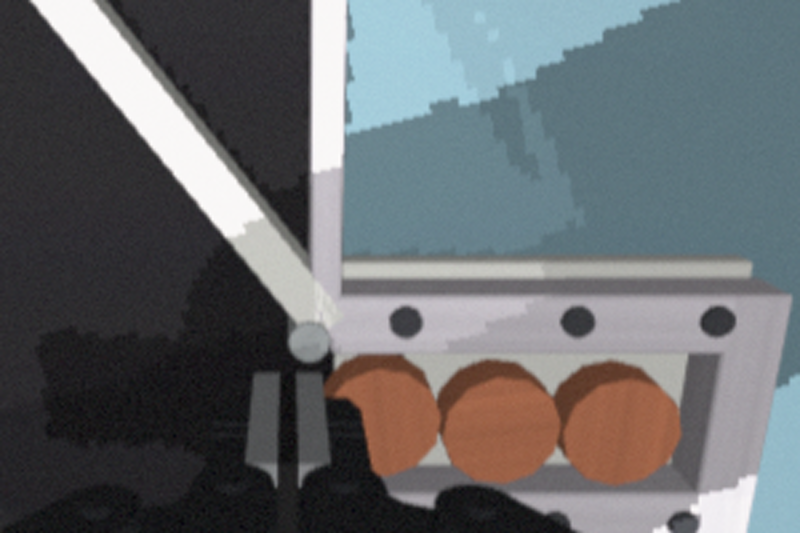

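All three are in, with about 4 mm still free at the end. I nudge 2.5 mm more for margin, then retreat and lift away.

```bash
python3 -m handwheel '[[[0,0.003,0,0,0,0,-1],[0,0.006,0,0,0,0,-1],[0,0.006,0,0,0,0,-1],[0,-0.02,0,0,0,0,-1],[0,-0.06,0,0,0,0,-1],[0,-0.1,-0.05,0,0,0,-1],[0.1,-0.2,-0.15,0,0,0,-1],[0.2,-0.3,-0.25,0,0,0,-1],[0.25,-0.4,-0.35,0,0,0,-1],[0.25,-0.4,-0.45,0,0,0,-1],[0.25,-0.4,-0.45,0,0,0,-1],[0.25,-0.4,-0.45,0,0,0,-1],[0.25,-0.4,-0.45,0,0,0,-1]]]'
python3 look.py n scene side wrist
```

```text
time_s: 14.83
ee_pos: [463.8, -133.6, 221.5]
tcp_rot: [0.005, 0.12, 0.993, -0.0]
contact_force: [-0.1, -0.3, 0.2]
finger_gap: -0.1
scene slug [  1.  139.9] area 228
side slug [  1.8 141. ] area 202
wrist slug [  1.7 140.4] area 838
tcp tray [-100.6  -65.8] 215.7 F [-0.2  0.1  0.3] t 14.9833
```

View pics/n_scenec.png

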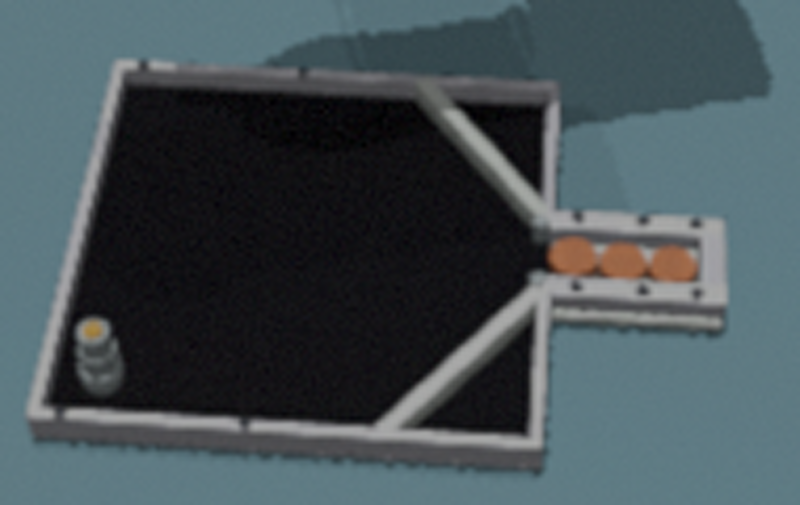

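```bash
python3 - <<'E'
import cv2
a=cv2.imread('pics/n_side.png')[130:190,215:295]; cv2.imwrite('pics/n_sz.png',cv2.resize(a,None,fx=9,fy=9,interpolation=cv2.INTER_CUBIC))
a=cv2.imread('pics/n_wrist.png'); cv2.imwrite('pics/n_wz.png',cv2.resize(a,(800,600)))
E
```

```text
(no output)
```

View pics/n_sz.png

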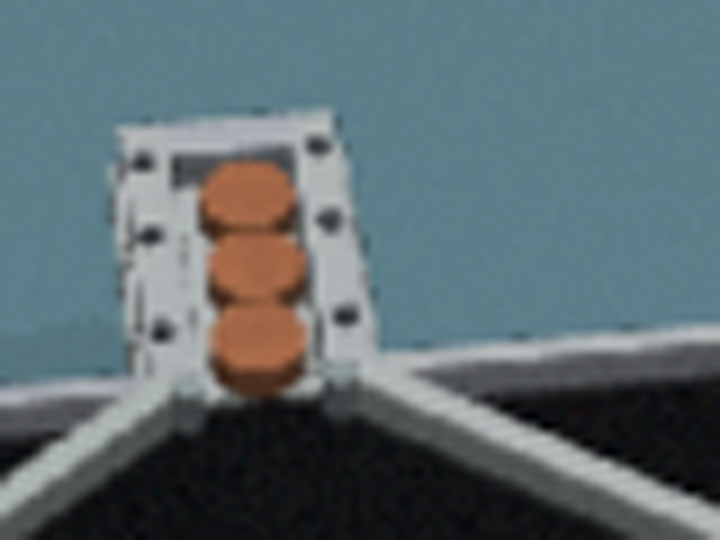

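View pics/n_wz.png

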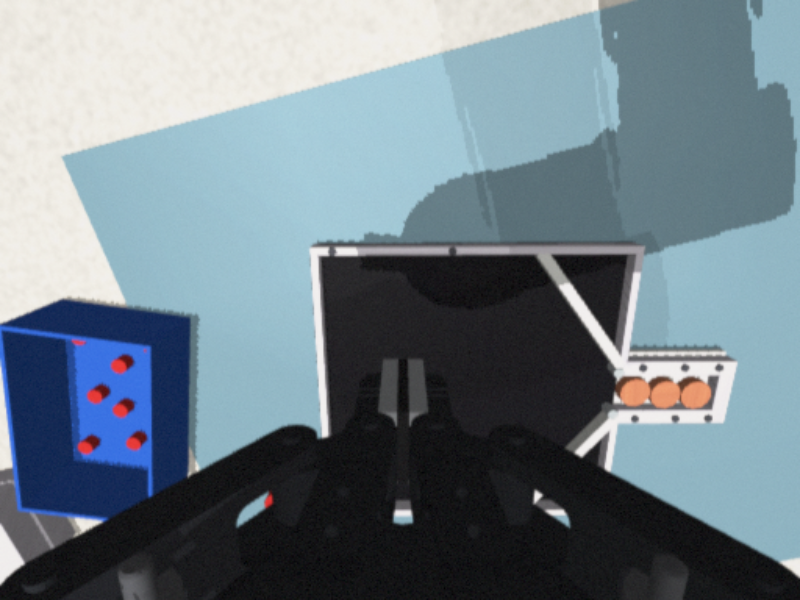

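All three lie flat in single file. The rear slug's edge is only about 3 mm past the pin centres, with a small gap left at the lane end. There is ample time, so I go back and press the row gently towards the end for more margin.

```bash
python3 -m handwheel '[[[-0.25,0.31,0.1,0,0,0,-1],[-0.25,0.31,0.1,0,0,0,-1],[-0.25,0.31,0.1,0,0,0,-1],[-0.25,0.31,0.1,0,0,0,-1],[-0.25,0.31,0.2,0,0,0,-1],[-0.25,0.31,0.3,0,0,0,-1],[-0.25,0.31,0.4,0,0,0,-1],[-0.25,0.31,0.45,0,0,0,-1],[-0.25,0.35,0.45,0,0,0,-1],[-0.25,0.38,0.45,0,0,0,-1],[-0.25,0.395,0.45,0,0,0,-1],[-0.25,0.402,0.45,0,0,0,-1],[-0.25,0.406,0.45,0,0,0,-1],[-0.25,0.408,0.45,0,0,0,-1],[-0.25,0.41,0.45,0,0,0,-1],[-0.25,0.41,0.45,0,0,0,-1]]]'
python3 look.py o wrist
```

```text
time_s: 16.32
ee_pos: [599.5, 4.4, 36.2]
tcp_rot: [-0.0, 0.119, 0.993, -0.0]
contact_force: [0.5, 0.0, 0.5]
finger_gap: -0.2
wrist slug [-1.000e-01  1.195e+02] area 987
wrist slug [  2.4 141.1] area 1356
wrist slug [  2.9 165.6] area 1357
tcp tray [ 0.3 98.3] 36.3 F [ 0.3  0.1 -0.3] t 16.3667
```

View pics/o_wristc.png

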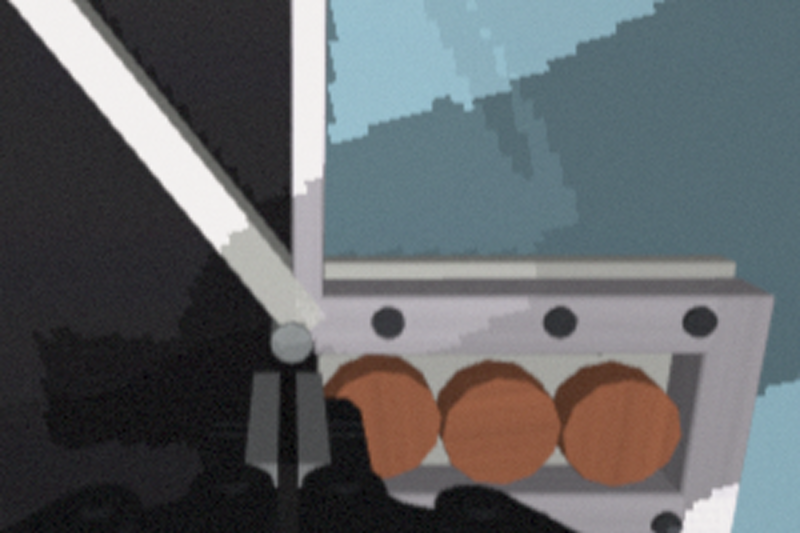

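The row moved about 1 mm further with no force yet, and the rear slug is well behind the pins. Now I retreat and check.

```bash
python3 -m handwheel '[[[0,-0.03,0,0,0,0,-1],[0,-0.07,0,0,0,0,-1],[0,-0.1,-0.05,0,0,0,-1],[0.1,-0.2,-0.15,0,0,0,-1],[0.2,-0.3,-0.25,0,0,0,-1],[0.25,-0.4,-0.35,0,0,0,-1],[0.25,-0.4,-0.45,0,0,0,-1],[0.25,-0.4,-0.45,0,0,0,-1],[0.25,-0.4,-0.45,0,0,0,-1],[0.25,-0.4,-0.45,0,0,0,-1]]]'
python3 look.py p scene side wrist
python3 - <<'E'
import cv2
a=cv2.imread('pics/p_side.png')[130:190,215:295]; b=cv2.resize(a,None,fx=8,fy=8,interpolation=cv2.INTER_CUBIC)
cv2.imwrite('pics/p_sz.png',b)
E
```

```text
time_s: 17.2
ee_pos: [464.7, -129.8, 221.5]
tcp_rot: [0.005, 0.12, 0.993, -0.0]
contact_force: [1.2, -0.6, 0.5]
finger_gap: 0.2
scene slug [  1.3 141.4] area 227
side slug [  1.8 141.4] area 198
wrist slug [  1.9 141.5] area 843
tcp tray [-100.6  -61.8] 215.7 F [ 0.3 -0.  -0.1] t 17.35
```

View pics/p_sz.png

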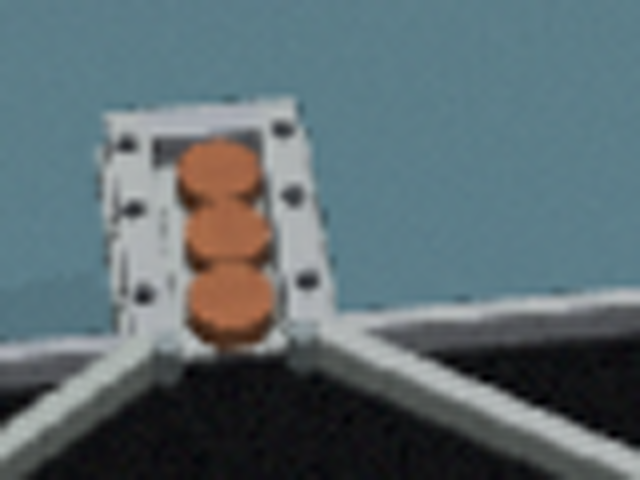

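View pics/p_scene.png

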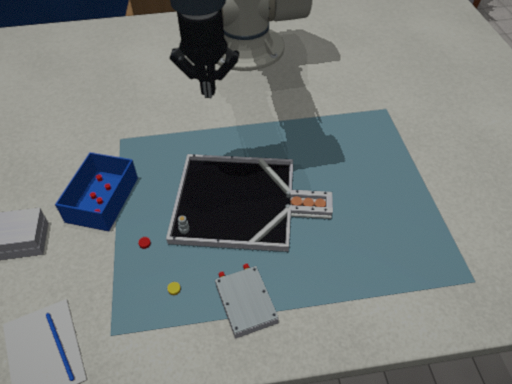

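View pics/p_side.png

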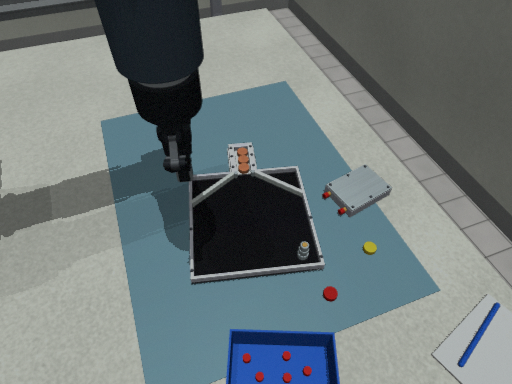

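The three slugs lie in single file in the lane: mean y is 141.4 mm and the rear edge is at about 105 mm, so they are behind the pins. The adapter, module, bin and look-alikes are where they were.

```bash
python3 -c "
from cell import *
print(hand_in())"
```

```text
the job is handed in; nothing more can be done
None
```

All three copper slugs are flat and in single file in the lane behind the gate, and I have handed the job in. I slid them through one at a time with the shut fingertips: the middle one first, then the robot-side one, then the one nearest the adapter. None was picked up. I finished with a short extra push for margin.

- **Slug position:** the last pictures from all three cameras agree, with the row's mean at tray y of about 141.4 mm. I work that out as the rear slug's edge being about 5 mm past the pin line, with about 1 mm left free at the lane end.
- **Other things:** the adapter, module, bin and the red and yellow look-alikes look unmoved in the scene and side pictures.
- **Limits:** contact force stayed within about 6 N in every reading. The clock read about 17.4 s at hand-in, and the arm was raised clear of the tray.
- **Disagreement:** the scene and side cameras first put the tray about 4–9 mm apart (mostly in x). I settled this with a joint fit that included the wrist camera. That fit still missed the pen's rear corners by up to about 3 px, but it was good to a few tenths of a pixel at the gate and lane in the wrist view.

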